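# Dock the rack and hold the reader's sprung lid at its index

## Task

Without lifting it off the bench, slide the cuvette rack into the corner of the reader's low loading fence, until its long side lies flush against the side strip and its end against the rear strip. Then raise the reader's spring-loaded lid by its bar until the lid is in line with the index arm on the reader's left side, and finish while still holding it there, steady, for the lid falls shut if released. Do not shift the index arm, and leave the rack docked and the vial, the beaker and the timer where they stand.

Things in the scene. Friction and masses are not known exactly. Their poses are not given: they have to be found in the camera images.
- rack: loose blue cuvette rack, a solid block 42 (x) x 150 (y) x 24 mm, about 0.14 kg; origin at the centre of its underside, long axis = its y, z up. It may be turned end for end. It starts lying on the bench to the right of the fence, long axis pointing roughly away from the robot. A tall fixed cabinet stands right of y = -0.48 m. Thin leads lie fixed near the bench's front edge
- reader: cuvette reader, fixed to the bench: white open housing 150 (x) x 160 (y) mm, 76 mm high with the lid shut; its front faces its -x (towards the robot). Origin at the centre of its underside, z up. A steel arc rail (radius 115 mm about the lid's hinge axis) stands at its left (y = 92 mm). The loading fence stands on the bench at its right (-y): two aluminium strips, 10 mm high and 10 mm thick
- fence_corner (a point): inside corner of the fence at bench height, at (60, -138, 0) mm in the reader's frame, same axes. Rear strip: front face x = 0, from y = +63 to -62 mm; side strip: right face y = 0, runs 120 mm along -x. The docked rack lies on the -x, -y side, long axis along x, origin at (-75, -21, 0) mm here; its upper 14 mm stand proud of the strips
- lid: hinged lid, 146 x 160 x 8 mm, 0.25 kg. Origin on the hinge axis at the back of the reader, (75, 0, 70) mm in its frame; x lies in the lid's plane, from front edge to hinge, y along the axis; shut: axes as the reader's. Opens by turning about its +y, front edge up, 0 to 1.25 rad. A spring (0.42 N m shut, + 0.6 N m per rad) and its weight pull it shut: 3 to 6 N at the bar hold it
- lid_bar (a point): middle of the lid's lifting bar: round steel, 10 mm diameter, 96 mm long, parallel to the hinge axis and 195 mm from it, carried in front of the lid by an arm at each end: 38 mm clear between bar and lid edge, 40 mm to the housing's front, 86 mm free between the arms. Lid shut: bar axis 70 mm above the bench, at (-120, 0, 70) mm in the reader's frame. Axes as lid
- index_tip (a point): tip of the index arm: flat aluminium arm with a 30 mm crosspiece at its end, clamped on the arc rail at the reader's left, pivoting on the lid's hinge axis; tip 159 mm from that axis, 113 mm left of the lid's middle. Its angle differs by start (0.45 to 0.9 rad above level); stiff friction keeps it. Axes as the lid's when in line with it (x from tip to hinge axis, y along the axis)
- vial: bystander: brown screw-cap vial, 25 mm diameter, 53 mm high, standing behind the fence; origin at the centre of its underside
- beaker: bystander: small beaker, 46 mm diameter, 57 mm high, standing some way behind the fence; origin at the centre of its underside
- timer: bystander: lab timer 70 x 62 x 18 mm lying on the bench at the left of the reader; origin at the centre of its underside

How it is judged:
On the way:
1. the rack lies flat, flush and square in the fence corner while the lid is still shut (x of rack in the frame of fence_corner between -0.079 and -0.07 m and y of rack in the frame of fence_corner between -0.025 and -0.016 m and angle between the y axis of rack and the x axis of fence_corner, either way round below 0.035 rad and angle between rack's own z axis and vertical below 0.05 rad and height (world z) of rack below 0.005 m and angle between the x axis of lid and the x axis of reader, either way round below 0.06 rad), for 0.2 s.
At the end, for the whole second after the job is handed in: The rack lies flat on the bench, within 4 mm of both fence strips and square to them within 0.035 rad (2 degrees); the lid is at the angle of the index arm within 0.08 rad (4.5 degrees), at rest, and held by the gripper's fingers (more than 1 N) (x of rack in the frame of fence_corner between -0.079 and -0.07 m and y of rack in the frame of fence_corner between -0.025 and -0.016 m and angle between the y axis of rack and the x axis of fence_corner, either way round below 0.035 rad and angle between rack's own z axis and vertical below 0.05 rad and height (world z) of rack below 0.005 m and angle between the x axis of lid_bar and the x axis of index_tip, either way round below 0.08 rad and angular speed of lid below 0.1 rad/s and contact force between the fingers and lid above 1 N and contact force between rack and lid below 0.2 N); the arm keeps its last pose, push and grip.
It fails at once if the rack was lifted off the bench by more than 15 mm (height (world z) of rack above 0.015 m).
It fails at once if the index arm was shifted (distance of index_tip from where it was at the start of the episode above 0.01 m).
It fails at once if the vial was disturbed (distance of vial from where it was at the start of the episode above 0.025 m).
It fails at once if the beaker was disturbed (distance of beaker from where it was at the start of the episode above 0.025 m).
It fails at once if the timer was disturbed (distance of timer from where it was at the start of the episode above 0.025 m).
It also fails if it takes over 69 s, if anything falls off the work surface, if the arm or the gripper's body presses on something with over 40 N, if the wrist force passes 120 N, or if a joint passes its speed limit or range.

## Robot

A 6-joint arm with a two-finger parallel gripper is mounted at the origin on a cart in front of the work surface, level with it; the furniture and walls round the work are solid. World frame = base frame: x ahead of the robot, y to its left, z up, the work surface at z = 0. Lengths are in m, angles in rad, forces in N, time in s.
With the tool pointing down it reaches from about 0.35 to 0.775 m from the base axis. Payload 7.3 kg.
Tool frame: the origin (TCP) lies at the centre of the arm's flange, where the gripper is bolted on; the fingertips stand 178 mm ahead of it and the grasp point (between the pads) lies 159 mm ahead of it; z points along the fingers, y is the line along which they close (so a half turn about z gives the same grasp; the last joint's range is limited). The gripper opens to 92 mm and grips with 3 to 60 N. Pads are 19 mm wide; open, the fingers measure 130 mm over their backs; the gripper's body (75 mm by 190 mm) begins 47 mm behind the grasp point.
Start: joints at [0.959, 0.342, 1.524, -0, 1.275, -0.146], TCP at [0.236, 0.469, 0.405] pointing down, gripper open.
Joint ranges: [-2.53, 2.53], [-0.77, 2.02], [0.04, 2.7], [-1, 4.14], [0.28, 2.66], [-3.11, 3.11]. Speed limits (rad/s): [2.57, 2.57, 3.14, 3.14, 3.14, 3.14].

## Interface

Orientations are given as [roll, pitch, yaw] about the fixed x, y, z axes, in that order (R = Rz(yaw) Ry(pitch) Rx(roll)).
In Python, from cell import robot gives the robot as it stands.
- The arm moves only by the shell command python3 -m pendant [OPENING] [FORCE], which reads ROWS from standard input. ROWS is one flat JSON list of numbers that holds 1 to 8 rows one after another, with no inner brackets; each row has 6 numbers: dx, dy, dz in normalised numbers (1 is 0.25 m), then a rotation vector rx, ry, rz in fractions of the full range, 1 being 60 degrees; each row shifts and turns the commanded pose from where the row before left it, along the tool's axes as they then stand; what a row does not reach is not made up. A row lasts 1/12 s, in which the tool goes at most 0.0417 m and 0.125 rad, less where a joint would pass 70% of its speed; a pose out of reach is approached as far as the arm can. OPENING is the finger opening in m, set as the command begins (- or left out keeps the last). The fingers move at their own pace and stop on an object; FORCE is the grip in N (left out, the last holds). Time passes only in rows, so rows that do not move let the fingers close. It prints the time, the measured TCP pose, the force, the opening and the grip force at its end. Shift and turn numbers lie between -1 and 1, and a call with a number outside is refused. Input that does not fit is refused with a message, and nothing moves.
- robot.observe(): the state, without advancing time (a new reading comes with each control period).
- robot.read_camera(name): name is "side" or "top" or "wrist"; returns a dict with "image" (420x560x3 uint8, red, green, blue), "fx", "fy", "cx", "cy" (pixels), "k1" (the pictures are not rectified: a ray, as slopes to the right and down, at radius r is drawn at 1 + k1 r^2 times it, then the intrinsics apply), "pose" (4x4, takes a point from camera to world coordinates). Camera axes: x right, y down, z forward; pixel columns grow to the right and rows downward; lengths in m; the calibration is good to about 2 mm. A picture is of the moment at which its call begins. There is no depth.
- robot.hand_in(): hands the job in; it is judged then, once.
The state is a dict: "time": time; "qpos": joint angles; "qvel": joint speeds; "joint_efforts": joint torques, N m; "tool_pos": TCP position; "tool_rot": TCP orientation; "contact_force": force on the tool from outside, world axes, zero at the start; "torque": the same for the moment, N m; "opening": finger opening in m; "grip_force": force on a finger pad.
Only numpy, scipy, OpenCV 4.12 (cv2) and the standard library are available. Lean on these libraries where they do the work, as an engineer would, in place of code of your own. Each camera call takes 0.05 s, during which the arm holds its last target. There are 200 camera calls.

## Working session

There is one attempt and no reset: what is moved stays moved. The work goes in short steps, Python scripts to look and compute and a shell command to move; the robot and the scene stay as the last step left them, time stands still between calls to the robot, and variables do not carry over. Pictures are saved under pics/ and viewed, at most 10 in all, crops included, and the job is handed in when it is done.

```bash
ls; mkdir -p pics; python3 - <<'E'
from cell import robot
import cv2
s=robot.observe();print(s)
for n in("top","side"):
    c=robot.read_camera(n);cv2.imwrite(f"pics/{n}0.png",c["image"][:,:,::-1]);print(n,{k:c[k] for k in c if k!="image"})
E
```

```text
pics
{'time': 0.0, 'qpos': array([ 9.58963401e-01,  3.42693327e-01,  1.52505922e+00, -2.26439819e-05,
        1.27541022e+00, -1.45984882e-01]), 'qvel': array([ 8.44712159e-04, -3.83288019e-04,  6.25752869e-05,  1.02489402e-03,
        1.54709132e-03, -9.00811355e-04]), 'joint_efforts': array([ 4.00358276e-04, -4.31237805e+01, -2.44218779e+01,  7.20829703e-02,
        5.61530620e-02, -1.64048947e-04]), 'tool_pos': array([0.23570561, 0.46894044, 0.40404528]), 'tool_rot': array([-3.14003609e+00, -2.06977077e-04,  2.67575106e+00]), 'contact_force': array([-0.41636572,  0.5458995 ,  0.6226977 ]), 'torque': array([ 0.01206803,  0.02288586, -0.04991542]), 'grip_force': 0.0, 'opening': 0.09186774679831262}
top {'fx': 406.2413788764332, 'fy': 406.2413788764332, 'cx': 286.15536715700915, 'cy': 217.659921015457, 'k1': 0.0324235004727495, 'pose': array([[ 0.01370415, -0.98810019,  0.1531999 ,  0.47150158],
       [-0.99988509, -0.01453508, -0.00430514, -0.08272904],
       [ 0.00648068, -0.1531233 , -0.98818584,  0.95153253],
       [ 0.        ,  0.        ,  0.        ,  1.        ]])}
side {'fx': 441.3823459756782, 'fy': 441.3823459756782, 'cx': 285.14678870633526, 'cy': 215.43948307569298, 'k1': -0.10629681604775286, 'pose': array([[ 0.99991103, -0.00107103, -0.01329627,  0.62333654],
       [ 0.00929918, -0.65866706,  0.75237705, -0.81037451],
       [-0.00956363, -0.75243375, -0.6585985 ,  0.70530861],
       [ 0.        ,  0.        ,  0.        ,  1.        ]])}
```

View pics/top0.png

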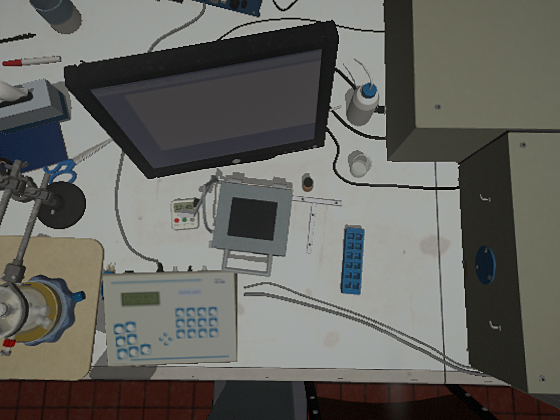

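View pics/side0.png

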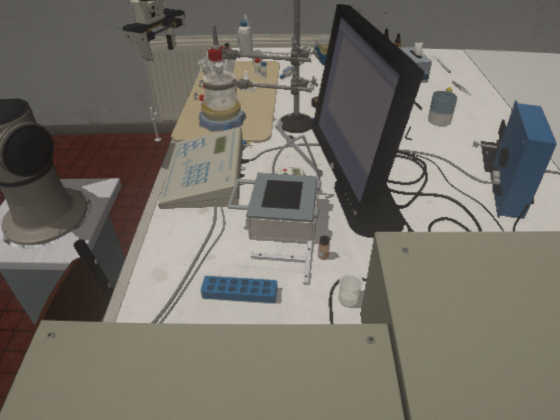

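The top view shows the reader around (252,215), fence strips at (318,202) and (310,230), and the rack at (353,260). The monitor overhangs the area behind the reader. I'll crop in next to get precise points.

```bash
cat > h.py <<'E'
import numpy as np, cv2
from cell import robot
from scipy.spatial.transform import Rotation as R
def K(c): return np.array([[c["fx"],0,c["cx"]],[0,c["fy"],c["cy"]],[0,0,1.]]),np.array([c["k1"],0,0,0,0.])
def unproj(c,px,z):
    k,d=K(c);u=cv2.undistortPointsIter(np.float64(px).reshape(-1,1,2),k,d,None,None,(3,100,1e-10)).reshape(-1,2)
    r=np.c_[u,np.ones(len(u))]@c["pose"][:3,:3].T;o=c["pose"][:3,3]
    return o+r*((z-o[2])/r[:,2])[:,None]
def proj(c,P):
    k,d=K(c);T=np.linalg.inv(c["pose"])
    return cv2.projectPoints(np.float64(P).reshape(-1,1,3),cv2.Rodrigues(T[:3,:3])[0],T[:3,3],k,d)[0].reshape(-1,2)
def rack(c,n=None):
    hsv=cv2.cvtColor(c["image"],cv2.COLOR_RGB2HSV)
    m=cv2.inRange(hsv,(98,90,50),(115,255,255));return m
def crop(c,name,x0,y0,w,h,s):
    im=cv2.resize(c["image"][y0:y0+h,x0:x0+w,::-1],None,fx=s,fy=s,interpolation=cv2.INTER_CUBIC);cv2.imwrite(f"pics/{name}.png",im)
E
python3 - <<'E'
from h import *
c=robot.read_camera("top");s=robot.read_camera("side")
crop(c,"topc",160,160,220,160,3.6);crop(s,"sidec",190,130,180,180,3.3)
m=rack(c);m[:,:320]=0;m[:215]=0;m[310:]=0;m[:,380:]=0
p=np.argwhere(m)[:,::-1]
w=unproj(c,p,0.024)[:,:2].astype(np.float32);print(len(p),cv2.minAreaRect(w), p.min(0),p.max(0))
E
```

```text
1172 ((0.5198888182640076, -0.2391144186258316), (0.04227125272154808, 0.14915768802165985), 85.50259399414062) [342 228] [363 294]
```

View pics/topc.png

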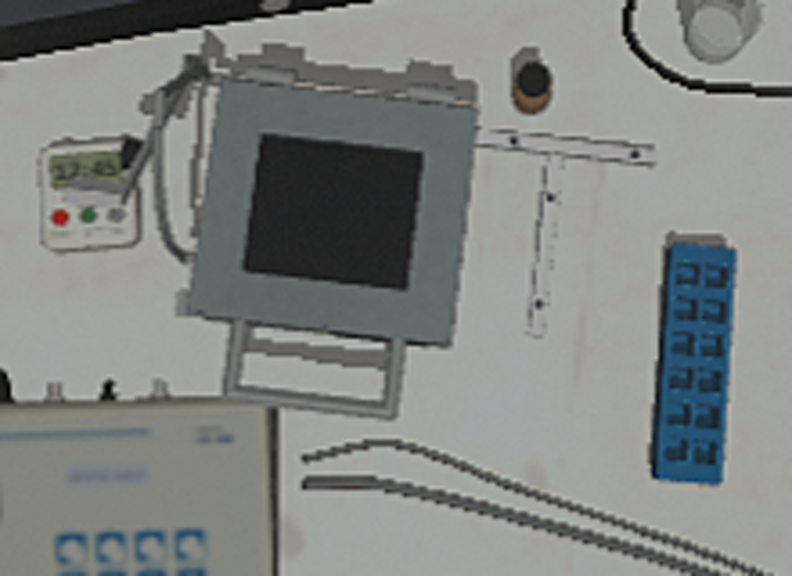

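View pics/sidec.png

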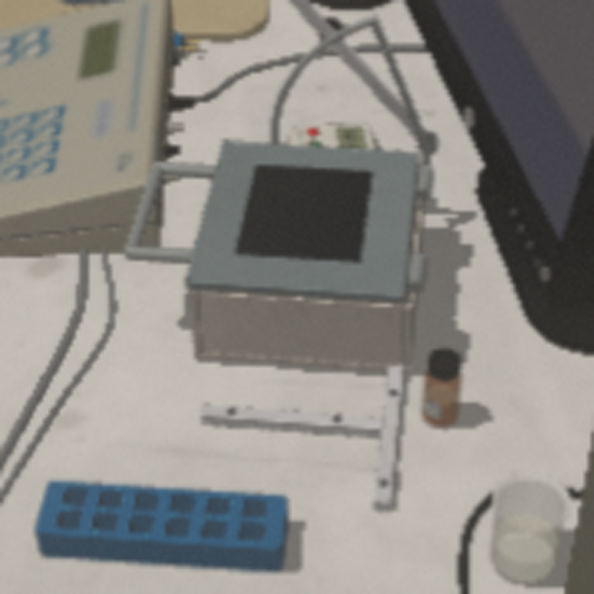

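The top crop gives lid corners at (188,312), (450,345), (215,80) and (478,103), and the fence T-joint near (555,150). It also shows the bar from (227,392) to (398,415) and the index crosspiece near (95,190). I'll fit the reader pose from both views, then fit the index angle.

```bash
cat > fit.py <<'E'
from h import *
from scipy.optimize import least_squares
c=robot.read_camera("top");s=robot.read_camera("side")
T=lambda u:np.array(u)/3.6+[160,160]-.36
S=lambda u:np.array(u)/3.3+[190,130]-.35
m=lambda *a:np.array(a)/1000
zt=75
obs=[(c,T(u),m(*p)) for u,p in [((188,312),(-71,80,zt)),((450,345),(-71,-80,zt)),((215,80),(75,80,zt)),((478,103),(75,-80,zt)),
 ((227,392),(-125,48,70)),((398,415),(-125,-48,70)),((655,165),(60,-200,10)),((545,335),(-60,-138,10)),((562,157),(60,-138,10)),((528,335),(-60,-128,10))]]
obs+=[(s,S(u),m(*p)) for u,p in [((188,287),(-71,-80,zt)),((405,298),(75,-80,zt)),((222,142),(-71,80,zt)),((420,153),(75,80,zt)),
 ((127,256),(-125,-48,70)),((157,165),(-125,48,70)),((203,418),(-60,-138,10)),((378,505),(60,-200,10))]]
def W(q,p): return R.from_euler("z",q[2]).apply(p)+[q[0],q[1],0]
f=lambda q:np.concatenate([proj(k,W(q,p))[0]-u for k,u,p in obs])
r=least_squares(f,[.6,0,-.1],loss="soft_l1")
q=r.x;print("reader",q,"corner",W(q,m(60,-138,0)),"bar",W(q,m(-120,0,70)));print(r.fun.reshape(-1,2).round(1).tolist())
np.save("q.npy",q)
for a in np.arange(.4,.96,.1):
    P=np.array([[75-159*np.cos(a),113+d,70+159*np.sin(a)] for d in(-15,0,15)])/1000
    print(round(a,2),((proj(c,W(q,P))-160)*3.6).round().tolist(),((proj(s,W(q,P))-[190,130])*3.3).round().tolist())
crop(s,"side_idx",240,90,120,110,5.4)
b=unproj(c,[[T((65,190))[0],T((65,190))[1]]],.18)
E
python3 fit.py
```

```text
reader [ 0.60635112 -0.01377321 -0.08503603] corner [ 0.65441348 -0.15637058  0.        ] bar [ 0.48678472 -0.00358118  0.07      ]
[[0.3, 0.1], [1.4, -1.7], [1.2, -1.2], [0.2, -0.4], [1.5, 4.6], [-1.5, 2.6], [0.5, -0.3], [0.3, 0.6], [0.1, -0.6], [0.7, 0.2], [1.0, -2.0], [2.3, -1.6], [1.0, -0.8], [0.7, -1.3], [-1.8, -1.6], [-3.2, 0.6], [-0.8, -1.4], [-0.5, -2.4]]
0.4 [[138.0, 300.0], [111.0, 298.0], [85.0, 295.0]] [[223.0, 60.0], [226.0, 49.0], [229.0, 38.0]]
0.5 [[134.0, 285.0], [107.0, 283.0], [80.0, 280.0]] [[232.0, 43.0], [235.0, 32.0], [237.0, 22.0]]
0.6 [[131.0, 268.0], [104.0, 265.0], [76.0, 262.0]] [[242.0, 28.0], [245.0, 17.0], [248.0, 6.0]]
0.7 [[129.0, 247.0], [101.0, 245.0], [73.0, 242.0]] [[255.0, 13.0], [258.0, 2.0], [260.0, -9.0]]
0.8 [[127.0, 224.0], [98.0, 221.0], [70.0, 219.0]] [[270.0, -1.0], [272.0, -12.0], [275.0, -22.0]]
0.9 [[125.0, 199.0], [97.0, 196.0], [68.0, 193.0]] [[286.0, -13.0], [289.0, -24.0], [291.0, -34.0]]
```

View pics/side_idx.png

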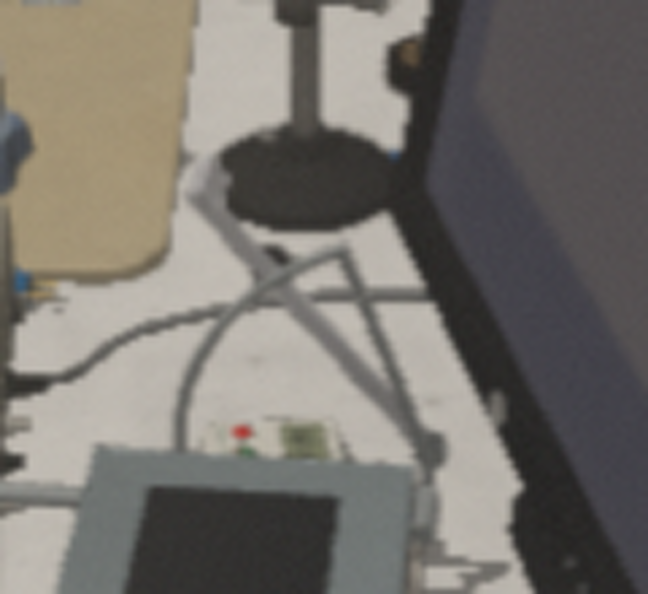

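The index crosspiece centre in the side view is at about full-image pixel (278.5,122.4), which puts the index angle near 0.9. The bar residuals are large, so I'll overlay the model to check the fit.

```bash
cat > ov.py <<'E'
from h import *
import sys
def W(q,p): return R.from_euler("z",q[2]).apply(p)+[q[0],q[1],0]
def lines(a=0,idx=.9):
    L=[]
    def rot(P,t): P=np.array(P,float);x,z=P[:,0].copy(),P[:,2].copy();P[:,0]=75+x*np.cos(t)+z*np.sin(t);P[:,2]=70-x*np.sin(t)+z*np.cos(t);return P
    L.append((rot([[-146,80,4],[-146,-80,4],[0,-80,4],[0,80,4],[-146,80,4]],a),(0,0,255)))
    L.append((rot([[-195,48,0],[-195,-48,0]],a),(0,255,0)))
    L.append((rot([[-159,98,0],[-159,128,0]],idx),(255,0,255)))
    L.append((rot([[-159,113,0],[0,113,0]],idx),(255,0,255)))
    L.append((np.array([[60,-75,10],[60,-200,10],[70,-200,10]],float),(0,160,0)))
    L.append((np.array([[60,-138,10],[-60,-138,10],[-60,-128,10]],float),(0,160,0)))
    return L
def draw(c,q,x0,y0,w,h,s,a=0,idx=.9):
    im=cv2.resize(c["image"][y0:y0+h,x0:x0+w,::-1],None,fx=s,fy=s,interpolation=cv2.INTER_CUBIC)
    for P,col in lines(a,idx):
        u=((proj(c,W(q,P/1000))-[x0,y0]+.5)*s).round().astype(int)
        cv2.polylines(im,[u.reshape(-1,1,2)],False,col,1)
    return im
if __name__=="__main__":
    q=np.load("q.npy");c=robot.read_camera("top");s=robot.read_camera("side")
    A=draw(c,q,170,165,180,115,3.3);B=draw(s,q,222,110,120,173,2.2)[:,:]
    C=np.zeros((max(A.shape[0],B.shape[0]),A.shape[1]+B.shape[1],3),np.uint8)
    C[:A.shape[0],:A.shape[1]]=A;C[:B.shape[0],A.shape[1]:]=B[:C.shape[0]]
    C=C[:,:800];cv2.imwrite("pics/ov.png",C);print(C.shape)
E
python3 ov.py
```

```text
(381, 800, 3)
```

View pics/ov.png

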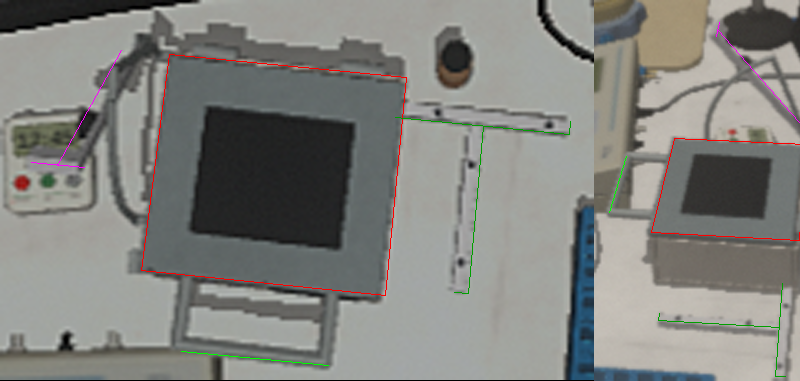

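The fit is good. Reader is at (0.606,-0.014) with yaw -0.085, and the rack is already nearly parallel to the fence. Plan: turn the tool so its y axis lies along the reader's x, then push the rack sideways with open fingers and forward by its end.

The rows are not in the units I measure in: shifts go in shares of 0.25 m and turns go in shares of 60 degrees. I convert before sending: 0.12 rad is 0.1146.

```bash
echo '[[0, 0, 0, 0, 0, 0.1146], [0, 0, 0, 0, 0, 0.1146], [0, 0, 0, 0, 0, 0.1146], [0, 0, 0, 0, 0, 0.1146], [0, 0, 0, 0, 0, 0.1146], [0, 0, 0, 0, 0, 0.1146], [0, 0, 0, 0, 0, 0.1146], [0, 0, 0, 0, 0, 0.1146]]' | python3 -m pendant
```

```text
refused: ROWS must be one flat list, 6 numbers to a row, no inner brackets. Nothing was moved.
```

Refused on format, not on reach. It needs one flat list, 6 numbers to a row, no inner brackets.

```bash
echo '[0, 0, 0, 0, 0, 0.1146, 0, 0, 0, 0, 0, 0.1146, 0, 0, 0, 0, 0, 0.1146, 0, 0, 0, 0, 0, 0.1146, 0, 0, 0, 0, 0, 0.1146, 0, 0, 0, 0, 0, 0.1146, 0, 0, 0, 0, 0, 0.1146, 0, 0, 0, 0, 0, 0.1146]' | python3 -m pendant
echo '[0, 0, 0, 0, 0, 0.1146, 0, 0, 0, 0, 0, 0.105, -0.148, 0.068, 0, 0, 0, 0, -0.148, 0.068, 0, 0, 0, 0, -0.148, 0.068, 0, 0, 0, 0, -0.148, 0.068, 0, 0, 0, 0, -0.148, 0.068, 0, 0, 0, 0, -0.148, 0.068, 0, 0, 0, 0]' | python3 -m pendant
```

```text
time: 1.07
tool_pos: [0.2358, 0.4691, 0.4047]
tool_rot: [3.142, 0.0, 1.71]
contact_force: [-0.6, -1.0, -0.1]
opening: 0.0915
grip_force: 0.0
time: 1.73
tool_pos: [0.3185, 0.2375, 0.4049]
tool_rot: [3.141, -0.0, 1.486]
contact_force: [1.0, 0.7, -1.1]
opening: 0.0918
grip_force: 0.0
```

In the tool's units: -0.037 m is -0.148, 0.017 m is 0.068.

```bash
echo '[-0.148, 0.068, 0, 0, 0, 0, -0.148, 0.068, 0, 0, 0, 0, -0.148, 0.068, 0, 0, 0, 0, -0.148, 0.068, 0, 0, 0, 0, -0.148, 0.068, 0, 0, 0, 0, -0.148, 0.068, 0, 0, 0, 0, -0.148, 0.068, 0, 0, 0, 0, -0.148, 0.068, 0, 0, 0, 0]' | python3 -m pendant
echo '[-0.148, 0.068, 0, 0, 0, 0, -0.148, 0.068, 0, 0, 0, 0, -0.148, 0.072, 0, 0, 0, 0, -0.148, 0.072, 0, 0, 0, 0, -0.148, 0.072, 0, 0, 0, 0, -0.12, 0.072, 0, 0, 0, 0, 0, 0, 0, 0, 0, 0, 0, 0, 0, 0, 0, 0]' | python3 -m pendant
```

```text
time: 2.4
tool_pos: [0.4291, -0.0694, 0.4049]
tool_rot: [3.141, -0.0, 1.485]
contact_force: [1.0, 0.7, 0.3]
opening: 0.0919
grip_force: 0.0
time: 3.07
tool_pos: [0.5165, -0.2922, 0.4035]
tool_rot: [-3.14, -0.001, 1.483]
contact_force: [-0.8, 0.1, 0.6]
opening: 0.0921
grip_force: 0.0
```

In the tool's units: 0.04 m is 0.16, 0.036 m is 0.144.

```bash
echo '[0, 0, 0.16, 0, 0, 0, 0, 0, 0.16, 0, 0, 0, 0, 0, 0.16, 0, 0, 0, 0, 0, 0.16, 0, 0, 0, 0, 0, 0.144, 0, 0, 0, 0, 0, 0.08, 0, 0, 0, 0, 0, 0, 0, 0, 0, 0, 0, 0, 0, 0, 0]' | python3 -m pendant
echo '[0.04, 0, 0, 0, 0, 0, 0.04, 0, 0, 0, 0, 0, 0.04, 0, 0, 0, 0, 0, 0.04, 0, 0, 0, 0, 0, 0.04, 0, 0, 0, 0, 0, 0.04, 0, 0, 0, 0, 0, 0.04, 0, 0, 0, 0, 0, 0, 0, 0, 0, 0, 0]' | python3 -m pendant
```

```text
time: 3.73
tool_pos: [0.5162, -0.2895, 0.1886]
tool_rot: [-3.14, -0.001, 1.487]
contact_force: [-0.5, -1.1, 0.1]
opening: 0.0918
grip_force: 0.0
time: 4.4
tool_pos: [0.5223, -0.2184, 0.1886]
tool_rot: [-3.141, -0.001, 1.487]
contact_force: [-0.1, 1.2, -0.3]
opening: 0.0916
grip_force: 0.0
```

```bash
python3 - <<'E'
from h import *
c=robot.read_camera("top");crop(c,"push1",240,160,160,120,4)
print(proj(c,[[.5779,-.1709,.024]]))
E
```

```text
[[322.56094643 234.28303689]]
```

View pics/push1.png

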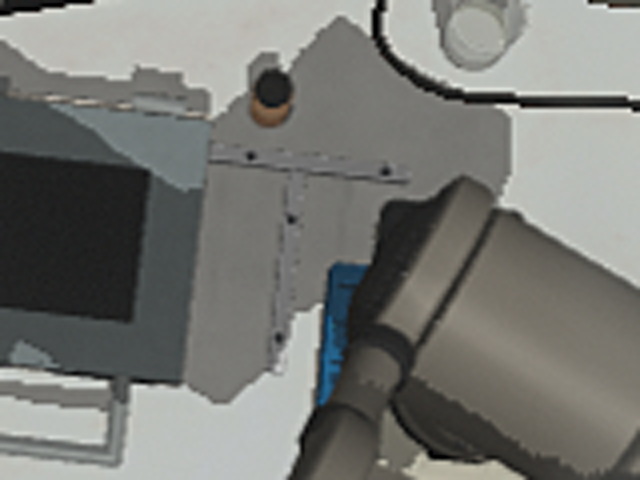

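The picture shows the rack square, with a gap of about 15 mm to the side strip. I'll continue with small steps and watch the force.

In the tool's units: 0.005 m is 0.02, 0.003 m is 0.012.

```bash
echo '[0.02, 0, 0, 0, 0, 0, 0.02, 0, 0, 0, 0, 0, 0.012, 0, 0, 0, 0, 0, 0, 0, 0, 0, 0, 0]' | python3 -m pendant
echo '[0.008, 0, 0, 0, 0, 0, 0.008, 0, 0, 0, 0, 0, 0, 0, 0, 0, 0, 0]' | python3 -m pendant
echo '[0.004, 0, 0, 0, 0, 0, 0.004, 0, 0, 0, 0, 0, 0, 0, 0, 0, 0, 0]' | python3 -m pendant
```

```text
time: 4.78
tool_pos: [0.5233, -0.2073, 0.1886]
tool_rot: [-3.141, -0.0, 1.486]
contact_force: [0.6, 0.1, 0.3]
opening: 0.092
grip_force: 0.0
time: 5.03
tool_pos: [0.5237, -0.2035, 0.1886]
tool_rot: [-3.141, -0.0, 1.486]
contact_force: [-0.3, 0.2, -0.2]
opening: 0.0918
grip_force: 0.0
time: 5.28
tool_pos: [0.5238, -0.2017, 0.1887]
tool_rot: [-3.142, -0.0, 1.486]
contact_force: [-0.5, -0.8, -0.3]
opening: 0.092
grip_force: 0.0
```

In the tool's units: 0.001 m is 0.004.

```bash
for i in 1 2 3; do echo '[0.004, 0, 0, 0, 0, 0, 0.004, 0, 0, 0, 0, 0, 0, 0, 0, 0, 0, 0]' | python3 -m pendant | egrep 'pos|force'; done
```

```text
tool_pos: [0.5241, -0.1996, 0.1887]
contact_force: [0.6, -0.4, -0.1]
grip_force: 0.0
tool_pos: [0.5242, -0.1979, 0.1888]
contact_force: [-0.3, -1.5, 0.2]
grip_force: 0.9
tool_pos: [0.5242, -0.1972, 0.1892]
contact_force: [-4.0, -9.2, 1.8]
grip_force: 4.5
```

The rack is against the side strip (9 N). I'll back off, rise, close the fingers and go behind the rack's front end, keeping the tips above the leads.

In the tool's units: -0.035 m is -0.14, -0.02 m is -0.08.

```bash
echo '[-0.1, 0, 0, 0, 0, 0, 0, 0, -0.14, 0, 0, 0, 0, -0.1, -0.08, 0, 0, 0, 0, -0.12, 0, 0, 0, 0, 0, -0.12, 0, 0, 0, 0, 0.108, -0.12, 0, 0, 0, 0, 0.112, -0.012, 0, 0, 0, 0, 0, 0, 0, 0, 0, 0]' | python3 -m pendant 0 20
echo '[0, 0, 0.12, 0, 0, 0, 0, 0, 0.08, 0, 0, 0, 0, 0, 0, 0, 0, 0]' | python3 -m pendant
python3 - <<'E'
from h import *
q=np.load("q.npy");c=robot.read_camera("top");crop(c,"push2",220,170,180,140,4)
s=robot.read_camera("side")
m=rack(s);m[:,:150]=0;m[:200]=0;m[:,330:]=0;m[320:]=0
p=np.argwhere(m)[:,::-1].astype(np.int32);h=cv2.convexHull(p).reshape(-1,2);print(h[:,0].min(),h[:,0].max(),h[:,1].min(),h[:,1].max())
E
```

```text
time: 6.7
tool_pos: [0.407, -0.1524, 0.2436]
tool_rot: [-3.138, -0.003, 1.486]
contact_force: [-0.5, -0.7, -0.8]
opening: 0.0432
grip_force: 0.0
time: 6.95
tool_pos: [0.4087, -0.1553, 0.1913]
tool_rot: [-3.137, -0.002, 1.486]
contact_force: [-1.2, 0.2, 0.2]
opening: 0.023
grip_force: 0.0
209 279 250 272
```

View pics/push2.png

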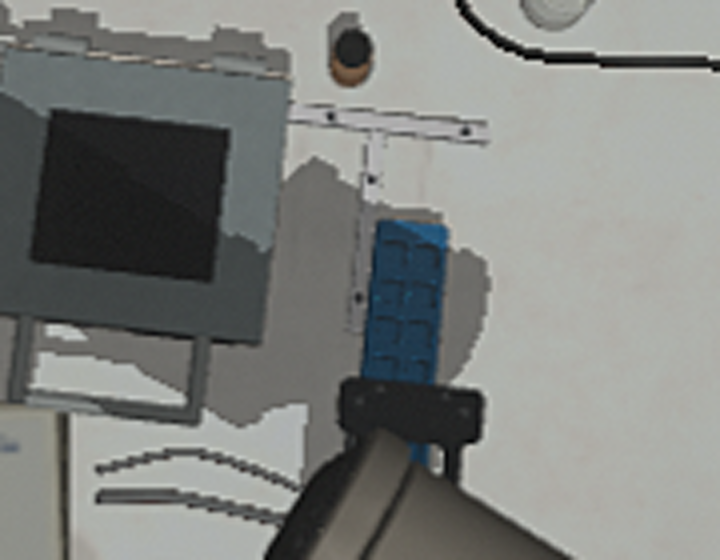

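The rack lies flush along the side strip and the gripper is behind its front end. Now I'll push it forward.

In the tool's units: 0.01 m is 0.04.

```bash
echo '[0, 0, 0, 0, 0, 0, 0, 0, 0, 0, 0, 0, 0, 0.04, 0, 0, 0, 0, 0, 0.04, 0, 0, 0, 0, 0, 0.04, 0, 0, 0, 0, 0, 0.04, 0, 0, 0, 0, 0, 0.04, 0, 0, 0, 0, 0, 0.04, 0, 0, 0, 0]' | python3 -m pendant
echo '[0, 0.016, 0, 0, 0, 0, 0, 0.012, 0, 0, 0, 0, 0, 0, 0, 0, 0, 0]' | python3 -m pendant
for i in 1 2 ; do echo '[0, 0.004, 0, 0, 0, 0, 0, 0.004, 0, 0, 0, 0, 0, 0, 0, 0, 0, 0]' | python3 -m pendant | egrep 'pos|force'; done
```

```text
time: 7.72
tool_pos: [0.4696, -0.1611, 0.1948]
tool_rot: [3.141, 0.0, 1.486]
contact_force: [-0.8, 0.1, 1.2]
opening: 0.0004
grip_force: 1.0
time: 7.97
tool_pos: [0.4762, -0.1617, 0.1945]
tool_rot: [3.141, 0.0, 1.486]
contact_force: [-1.2, 0.3, 5.7]
opening: 0.0003
grip_force: 2.5
tool_pos: [0.4772, -0.1617, 0.1945]
contact_force: [-4.7, 0.2, 8.0]
grip_force: 5.0
tool_pos: [0.4791, -0.1618, 0.1945]
contact_force: [-6.2, -0.6, 8.8]
grip_force: 5.2
```

```bash
cat > rk.py <<'E'
from h import *
q=np.load("q.npy");c=robot.read_camera("top")
m=rack(c);m[:,:290]=0;m[:180]=0;m[310:]=0;m[:,360:]=0
n,l,st,_=cv2.connectedComponentsWithStats(m);m=(l==1+np.argmax(st[1:,4])).astype(np.uint8)
w=unproj(c,np.argwhere(m)[:,::-1],0.024)[:,:2]
Cn=np.array([.6544,-.1564]);d=(w-Cn)@np.array([[np.cos(q[2]),-np.sin(q[2])],[np.sin(q[2]),np.cos(q[2])]])
print("fence frame x",d[:,0].min(),np.percentile(d[:,0],99),d[:,0].max(),"y",np.percentile(d[:,1],[1,99]),cv2.minAreaRect(w.astype(np.float32)))
for a in(-.03,-.05,-.07,-.09):
    k=abs(d[:,0]-a)<.004;print(a,np.percentile(d[k,1],[2,98]).round(4) if k.any() else None)
E
python3 rk.py; python3 - <<'E'
from h import *
s=robot.read_camera("side");crop(s,"side2",180,170,200,140,4)
E
```

```text
fence frame x -0.06572463270939354 -0.014748899719217733 -0.014259347648227397 y [-0.03929592  0.00014702] ((0.6129124760627747, -0.1722918152809143), (0.04054645076394081, 0.05144575983285904), 85.08341217041016)
-0.03 [-0.039   0.0001]
-0.05 [-0.0385  0.0006]
-0.07 None
-0.09 None
```

View pics/side2.png

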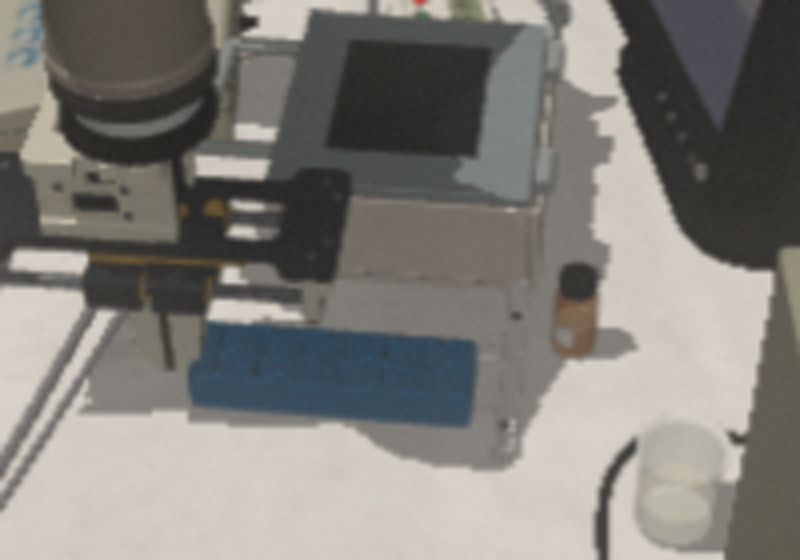

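The rack is flush to the side strip but still about 14 mm short of the rear strip, and there is an odd upward force. I'll back off, lower the fingers and push again.

In the tool's units: -0.006 m is -0.024, 0.004 m is 0.016.

```bash
echo '[0, -0.024, 0, 0, 0, 0, 0, 0, 0.016, 0, 0, 0, 0, 0, 0.016, 0, 0, 0, 0, 0, 0, 0, 0, 0]' | python3 -m pendant
echo '[0, 0.02, 0, 0, 0, 0, 0, 0.02, 0, 0, 0, 0, 0, 0.016, 0, 0, 0, 0, 0, 0, 0, 0, 0, 0]' | python3 -m pendant
python3 rk.py|head -1
```

```text
time: 8.9
tool_pos: [0.4739, -0.1614, 0.189]
tool_rot: [3.14, 0.001, 1.486]
contact_force: [-11.5, 4.5, 40.4]
opening: 0.0004
grip_force: 18.8
time: 9.23
tool_pos: [0.4807, -0.1619, 0.1889]
tool_rot: [-3.119, -0.003, 1.488]
contact_force: [-54.7, -1.2, 73.2]
opening: 0.0001
grip_force: 45.4
fence frame x -0.06664060345435165 -0.012808538190525662 -0.012142028069884622 y [-0.03927802  0.00033206] ((0.6134883761405945, -0.17239758372306824), (0.04081982001662254, 0.05398251488804817), 83.59352111816406)
```

Contact force is too high, so something blocks under or ahead of the fingers. I'll retreat first, then check the geometry by projection.

In the tool's units: -0.008 m is -0.032, -0.006 m is -0.024.

```bash
echo '[0, -0.032, -0.024, 0, 0, 0, 0, -0.016, -0.024, 0, 0, 0, 0, 0, 0, 0, 0, 0]' | python3 -m pendant
python3 - <<'E'
from h import *
s=robot.read_camera("side");c=robot.read_camera("top")
o=robot.observe();print(o["tool_pos"],o["tool_rot"],o["contact_force"])
P=[[.4791-.019,-.1618-.01,.0165],[.4791,-.1618-.01,.0165],[.4791+.019,-.1618-.01,.0165]]
print(((proj(s,P)-[180,170])*4).round())
print("lead",unproj(c,[[295,292],[291,300],[245,286],[371,318]],.004).round(3).tolist())
q=np.load("q.npy")
f=lambda x,y,z:R.from_euler("z",q[2]).apply([x,y,z])+[.6544,-.1564,0]
print("rack corners expected at gap14:",((proj(s,[f(-.164,-.042,.024),f(-.014,-.042,.024),f(-.164,-.042,0),f(-.014,-.042,0)])-[180,170])*4).round().tolist())
E
```

```text
time: 9.53
tool_pos: [0.4758, -0.1618, 0.1986]
tool_rot: [3.14, 0.0, 1.485]
contact_force: [0.6, 0.1, -0.4]
opening: 0.0008
grip_force: 0.0
[ 0.47653429 -0.16170534  0.19764301] [3.14044259e+00 2.40524844e-04 1.48568500e+00] [ 0.35779774 -0.35084103  0.64033859]
[[138. 366.]
 [173. 366.]
 [209. 366.]]
lead [[0.446, -0.11, 0.004], [0.428, -0.101, 0.004], [0.458, 0.005, 0.004], [0.391, -0.283, 0.004]]
rack corners expected at gap14: [[185.0, 374.0], [470.0, 392.0], [189.0, 404.0], [470.0, 423.0]]
```

The rack is flat with a 12-14 mm gap. The outer faces of the fingers are stepped, so they were riding on the rack's edge. I'll tilt the fingers forward so only the tips push.

The rows are not in the units I measure in: shifts go in shares of 0.25 m and turns go in shares of 60 degrees. I convert before sending: -0.04 m is -0.16, 0.017 m is 0.068, -0.117 rad is -0.1117.

```bash
echo '[0, -0.16, 0, 0, 0, 0, 0, -0.16, 0, 0, 0, 0, 0, -0.04, 0, -0.1117, 0, 0, 0, 0, 0, -0.1117, 0, 0, 0, 0, 0, -0.1117, 0, 0, 0, 0.0376, 0.0136, 0, 0, 0, 0, -0.024, 0.068, 0, 0, 0, 0, 0, 0, 0, 0, 0]' | python3 -m pendant
echo '[0, 0.0376, 0.0136, 0, 0, 0, 0, 0.0376, 0.0136, 0, 0, 0, 0, 0, 0, 0, 0, 0]' | python3 -m pendant
python3 - <<'E'
from h import *
o=robot.observe();t=R.from_euler("xyz",o["tool_rot"]).apply([[0,0,.178],[0,.01,.178]])+o["tool_pos"];print(t)
E
python3 rk.py|head -1
```

```text
time: 10.3
tool_pos: [0.3963, -0.1529, 0.1769]
tool_rot: [2.859, -0.012, 1.491]
contact_force: [-0.6, 0.6, -0.9]
opening: 0.0005
grip_force: 0.0
time: 10.55
tool_pos: [0.4177, -0.155, 0.1775]
tool_rot: [2.856, -0.01, 1.491]
contact_force: [-0.1, -0.2, 0.6]
opening: 0.0003
grip_force: 0.0
[[ 0.46779382 -0.1572532   0.00675985]
 [ 0.47735613 -0.15804236  0.00957758]]
fence frame x -0.11333417737902664 -0.012554151133113424 -0.011448520380400916 y [-0.03986525  0.00069004] ((0.5903992652893066, -0.1703890562057495), (0.04148034378886223, 0.10215408354997635), 84.14676666259766)
```

In the tool's units: 0.0067 m is 0.0268, 0.002 m is 0.008.

```bash
echo '[0, 0.0268, 0.008, 0, 0, 0, 0, 0.0268, 0.008, 0, 0, 0, 0, 0, 0, 0, 0, 0]' | python3 -m pendant|egrep 'pos|force'
echo '[0, 0.0152, 0.0044, 0, 0, 0, 0, 0.0152, 0.0044, 0, 0, 0, 0, 0, 0, 0, 0, 0]' | python3 -m pendant|egrep 'pos|force'
python3 rk.py|head -1
```

```text
tool_pos: [0.4305, -0.1558, 0.1776]
contact_force: [-0.0, 0.8, 0.3]
grip_force: 0.0
tool_pos: [0.4383, -0.1564, 0.1776]
contact_force: [0.5, 0.1, 0.3]
grip_force: 0.1
fence frame x -0.09030760702977386 -0.003125384222851692 -0.002267636858175038 y [-0.03970958  0.00052891] ((0.6065874099731445, -0.17194868624210358), (0.04143000766634941, 0.08793678134679794), 84.3823013305664)
```

Sliding freely now, with about 2-3 mm left.

In the tool's units: 0.001 m is 0.004, 0.0003 m is 0.0012.

```bash
for i in 1 2 3; do echo '[0, 0.004, 0.0012, 0, 0, 0, 0, 0.004, 0.0012, 0, 0, 0, 0, 0, 0, 0, 0, 0]' | python3 -m pendant|egrep 'pos|force'; done
python3 rk.py
```

```text
tool_pos: [0.44, -0.1565, 0.1775]
contact_force: [-1.2, -1.2, -0.8]
grip_force: 0.3
tool_pos: [0.4416, -0.1565, 0.1774]
contact_force: [-5.5, -1.3, 3.8]
grip_force: 2.8
tool_pos: [0.4423, -0.1565, 0.1773]
contact_force: [-16.2, -3.3, 11.6]
grip_force: 8.0
fence frame x -0.08595409204585806 -0.0005029623865774704 0.0003214030940671569 y [-0.03981192  0.00041812] ((0.6100534200668335, -0.17231880128383636), (0.041436817497015, 0.08621156215667725), 84.4659652709961)
-0.03 [-0.039   0.0004]
-0.05 [-0.0384  0.0004]
-0.07 [-0.0379 -0.0007]
-0.09 None
```

Docked: x≈0, y≈0 in the fence frame. Retreat, check the rack, then work out the move to the bar.

In the tool's units: -0.04 m is -0.16, -0.0192 m is -0.0768.

```bash
echo '[0, -0.0768, -0.0224, 0, 0, 0, 0, 0, -0.16, 0, 0, 0, 0, 0, -0.16, 0, 0, 0, 0, 0, -0.16, 0, 0, 0, 0, 0, 0, 0, 0, 0, 0, 0, 0, 0, 0, 0]' | python3 -m pendant 0.032 20
cat > bar.py <<'E'
from h import *
o=robot.observe();r=R.from_euler("xyz",o["tool_rot"])
g=r.apply([0,0,.159])+o["tool_pos"];G=np.array([.4882,-.0097,.070])
print("grasp",g.round(4),"to bar in tool axes",r.inv().apply(G-g).round(4),"rot",o["tool_rot"].round(3), "z", r.apply([0,0,1]).round(3))
E
python3 bar.py; python3 rk.py
```

```text
time: 12.45
tool_pos: [0.3907, -0.1541, 0.2949]
tool_rot: [2.851, -0.008, 1.491]
contact_force: [-0.4, 0.4, -0.4]
opening: 0.0309
grip_force: 0.0
grasp [ 0.4362 -0.1566  0.1425] to bar in tool axes [0.15   0.0173 0.0821] rot [ 2.851 -0.008  1.491] z [ 0.286 -0.016 -0.958]
fence frame x -0.13618880944651146 -0.0010831158004532277 0.0003214030940671569 y [-0.03953975  0.00091051] ((0.5848772525787354, -0.16985608637332916), (0.04183296114206314, 0.13675522804260254), 84.16973114013672)
-0.03 [-0.039   0.0004]
-0.05 [-0.0384  0.0004]
-0.07 [-0.0377 -0.0007]
-0.09 [-0.0392 -0.0003]
```

In the tool's units: 0.038 m is 0.152, 0.036 m is 0.144.

```bash
echo '[0.152, 0.016, 0, 0, 0, 0, 0.152, 0.016, 0, 0, 0, 0, 0.152, 0.016, 0, 0, 0, 0, 0.144, 0.0212, 0, 0, 0, 0, 0, 0, 0.06, 0, 0, 0, 0, 0, 0, 0, 0, 0, 0, 0, 0, 0, 0, 0]' | python3 -m pendant; python3 bar.py
python3 - <<'E'
from h import *
from ov import draw
q=np.load("q.npy");c=robot.read_camera("side")
o=robot.observe();print(o["opening"]);im=draw(c,q,200,120,170,120,4.5);cv2.imwrite("pics/bar.png",im)
E
```

```text
time: 13.08
tool_pos: [0.423, -0.0054, 0.2831]
tool_rot: [2.861, -0.011, 1.492]
contact_force: [-0.4, 0.4, 0.0]
opening: 0.0317
grip_force: 0.0
grasp [ 0.467  -0.0071  0.1303] to bar in tool axes [-0.0016  0.0038  0.0638] rot [ 2.861 -0.011  1.492] z [ 0.277 -0.011 -0.961]
0.031780405077783805
```

View pics/bar.png

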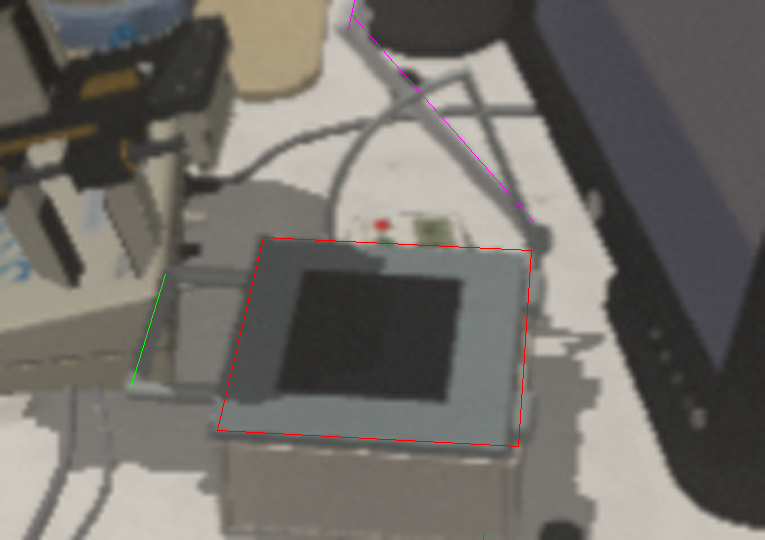

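The side overlay puts the actual bar about 3 mm further in than the model, with fingers astride its line around (165,330). Descend over it and close.

In the tool's units: 0.02 m is 0.08, 0.0045 m is 0.018.

```bash
echo '[-0.0064, 0.018, 0.08, 0, 0, 0, 0, 0, 0.08, 0, 0, 0, 0, 0, 0.048, 0, 0, 0, 0, 0, 0.048, 0, 0, 0, 0, 0, 0, 0, 0, 0]' | python3 -m pendant
python3 bar.py
echo '[0, 0, 0, 0, 0, 0, 0, 0, 0, 0, 0, 0, 0, 0, 0, 0, 0, 0, 0, 0, 0, 0, 0, 0, 0, 0, 0, 0, 0, 0]' | python3 -m pendant 0 12; python3 bar.py
```

```text
time: 13.55
tool_pos: [0.4452, -0.01, 0.2228]
tool_rot: [2.86, -0.011, 1.488]
contact_force: [0.0, 0.3, -0.5]
opening: 0.0319
grip_force: 0.0
grasp [ 0.4893 -0.0119  0.0701] to bar in tool axes [ 0.0021 -0.0013 -0.0003] rot [ 2.86  -0.011  1.488] z [ 0.277 -0.012 -0.961]
time: 13.97
tool_pos: [0.444, -0.0087, 0.2245]
tool_rot: [2.861, -0.011, 1.491]
contact_force: [-7.1, -4.3, 1.5]
opening: 0.0095
grip_force: 11.9
grasp [ 0.488  -0.0105  0.0718] to bar in tool axes [ 0.0008 -0.0004  0.0017] rot [ 2.861 -0.011  1.491] z [ 0.277 -0.012 -0.961]
```

The bar is gripped (opening 9.5 mm). Computing the arc in tool axes.

```bash
python3 - <<'E'
import numpy as np
a=.281;t=np.r_[0:.721:.08,.76,.80,.84,.88,.90]
f=.195*(np.cos(t[:-1])-np.cos(t[1:]));u=.195*(np.sin(t[1:])-np.sin(t[:-1]))
for x in zip(t[1:].round(2),(f*np.cos(a)+u*np.sin(a)).round(4),(f*np.sin(a)-u*np.cos(a)).round(4)):print(*x)
E
```

```text
0.08 0.0049 -0.0148
0.16 0.0061 -0.0144
0.24 0.0072 -0.0138
0.32 0.0083 -0.0132
0.4 0.0093 -0.0125
0.48 0.0103 -0.0117
0.56 0.0112 -0.0109
0.64 0.012 -0.0099
0.72 0.0128 -0.0089
0.76 0.0067 -0.0041
0.8 0.0068 -0.0038
0.84 0.007 -0.0035
0.88 0.0071 -0.0032
0.9 0.0036 -0.0015
```

In the tool's units: -0.0148 m is -0.0592, -0.0144 m is -0.0576.

```bash
echo '[0, 0.0196, -0.0592, 0, 0, 0, 0, 0.0244, -0.0576, 0, 0, 0, 0, 0.0288, -0.0552, 0, 0, 0, 0, 0, 0, 0, 0, 0]' | python3 -m pendant - 25; python3 bar.py
echo '[0, 0.0332, -0.0528, 0, 0, 0, 0, 0.0372, -0.05, 0, 0, 0, 0, 0.0412, -0.0468, 0, 0, 0, 0, 0, 0, 0, 0, 0]' | python3 -m pendant; python3 bar.py
```

```text
time: 14.3
tool_pos: [0.4492, -0.0094, 0.2722]
tool_rot: [2.861, -0.011, 1.491]
contact_force: [-7.2, -2.5, -2.7]
opening: 0.0087
grip_force: 25.0
grasp [ 0.4933 -0.0112  0.1195] to bar in tool axes [ 0.0006 -0.0187  0.0461] rot [ 2.861 -0.011  1.491] z [ 0.277 -0.012 -0.961]
time: 14.63
tool_pos: [0.465, -0.011, 0.3157]
tool_rot: [2.863, -0.011, 1.492]
contact_force: [-12.6, -1.9, 0.1]
opening: 0.0091
grip_force: 25.0
grasp [ 0.5087 -0.0128  0.1628] to bar in tool axes [ 0.0004 -0.0454  0.0836] rot [ 2.863 -0.011  1.492] z [ 0.275 -0.011 -0.961]
```

In the tool's units: 0.0128 m is 0.0512, 0.012 m is 0.048.

```bash
echo '[0, 0.0448, -0.0436, 0, 0, 0, 0, 0.048, -0.0396, 0, 0, 0, 0, 0.0512, -0.0356, 0, 0, 0, 0, 0, 0, 0, 0, 0]' | python3 -m pendant |grep force
echo '[0, 0.0268, -0.0164, 0, 0, 0, 0, 0.0272, -0.0152, 0, 0, 0, 0, 0.028, -0.014, 0, 0, 0, 0, 0, 0, 0, 0, 0, 0, 0, 0, 0, 0, 0]' | python3 -m pendant; python3 bar.py
cat > an.py <<'E'
from h import *
from ov import draw,W
q=np.load("q.npy");c=robot.read_camera("top");s=robot.read_camera("side")
cv2.imwrite("pics/t9.png",c["image"][:,:,::-1]);cv2.imwrite("pics/s9.png",s["image"][:,:,::-1])
o=robot.observe();g=R.from_euler("xyz",o["tool_rot"]).apply([0,0,.159])+o["tool_pos"]
d=R.from_euler("z",-q[2]).apply(g-[q[0],q[1],0]);print("bar in reader",d.round(4),"angle",np.arctan2(d[2]-.07,.075-d[0]),np.hypot(d[2]-.07,.075-d[0]))
E
python3 an.py
```

```text
contact_force: [-23.4, -0.2, 13.8]
grip_force: 25.0
time: 15.38
tool_pos: [0.5068, -0.0151, 0.3708]
tool_rot: [2.863, -0.01, 1.492]
contact_force: [-20.7, -1.2, 12.8]
opening: 0.0091
grip_force: 25.0
grasp [ 0.5504 -0.017   0.218 ] to bar in tool axes [ 0.0008 -0.1009  0.1251] rot [ 2.863 -0.01   1.492] z [ 0.275 -0.012 -0.961]
bar in reader [-0.0557 -0.0079  0.2177] angle 0.8461740205846835 0.1972373178198693
```

In the tool's units: 0.0064 m is 0.0256, 0.0052 m is 0.0208.

```bash
echo '[0, 0.0208, -0.0176, 0, 0, 0, 0, 0.0256, -0.0144, 0, 0, 0, 0, 0, 0, 0, 0, 0, 0, 0, 0, 0, 0, 0, 0, 0, 0, 0, 0, 0, 0, 0, 0, 0, 0, 0]' | python3 -m pendant; python3 an.py; python3 rk.py
python3 - <<'E'
# index crosspiece: sample brightness along model arm offsets in side view before/after
from h import *
from ov import W
q=np.load("q.npy");s=robot.read_camera("side");g=cv2.cvtColor(s["image"],cv2.COLOR_RGB2GRAY).astype(np.float32)
for a in np.arange(.78,1.05,.02):
    r=np.linspace(60,145,60);P=np.c_[75-r*np.cos(a),np.full(60,113),70+r*np.sin(a)]/1000
    u=(proj(s,W(q,P))).astype(np.float32);v=cv2.remap(g,u[:,:1].copy(),u[:,1:].copy(),cv2.INTER_LINEAR);print(a.round(2),v.mean().round(1),v.std().round(1))
E
```

```text
time: 15.98
tool_pos: [0.5175, -0.0162, 0.3809]
tool_rot: [2.859, -0.01, 1.491]
contact_force: [-8.0, -2.6, 1.0]
opening: 0.0088
grip_force: 25.0
bar in reader [-0.0441 -0.0082  0.2282] angle 0.9256775469841942 0.1980324578179919
fence frame x -0.149893321423592 -0.0012513645714262163 0.0003214030940671569 y [-0.03944685  0.0016758 ] ((0.578272819519043, -0.16887244582176208), (0.04158523678779602, 0.15008650720119476), 84.11381530761719)
-0.03 [-0.039   0.0004]
-0.05 [-0.0384  0.0009]
-0.07 [-0.0377  0.001 ]
-0.09 [-0.0386  0.0014]
0.78 94.9 37.6
0.8 96.2 28.8
0.82 101.3 17.3
0.84 112.7 10.4
0.86 125.4 9.4
0.88 134.0 19.4
0.9 133.5 41.1
0.92 131.4 52.1
0.94 132.3 52.8
0.96 133.7 53.5
0.98 134.3 57.4
1.0 133.8 59.3
1.02 131.6 60.0
1.04 129.1 60.5
```

```bash
python3 - <<'E'
from h import *
from ov import W
q=np.load("q.npy")
for n in("side","top"):
  s=robot.read_camera(n) if n=="side" else dict(robot.read_camera(n),image=cv2.cvtColor(cv2.imread("pics/top0.png"),cv2.COLOR_BGR2RGB))
  g=cv2.cvtColor(s["image"],cv2.COLOR_RGB2GRAY).astype(np.float32)
  for y in(94,97,100,103):
    row=[]
    for a in np.arange(.8,1.03,.02):
      r=np.linspace(70,145,60);P=np.c_[75-r*np.cos(a),np.full(60,y),70+r*np.sin(a)]/1000
      u=proj(s,W(q,P)).astype(np.float32);v=cv2.remap(g,u[:,:1].copy(),u[:,1:].copy(),cv2.INTER_LINEAR);row.append(f"{a:.2f}:{v.mean():.0f}/{v.std():.0f}")
    print(n,y,*row)
E
```

```text
side 94 0.80:79/21 0.82:83/31 0.84:82/29 0.86:79/19 0.88:79/10 0.90:90/5 0.92:108/6 0.94:122/11 0.96:127/26 0.98:128/39 1.00:131/44 1.02:137/46
side 97 0.80:83/29 0.82:85/34 0.84:82/28 0.86:80/17 0.88:86/9 0.90:102/4 0.92:118/7 0.94:126/18 0.96:128/36 0.98:129/45 1.00:134/46 1.02:138/50
side 100 0.80:86/35 0.82:86/34 0.84:83/25 0.86:84/14 0.88:96/7 0.90:113/5 0.92:124/10 0.94:128/30 0.96:128/44 0.98:130/48 1.00:135/49 1.02:137/54
side 103 0.80:88/38 0.82:86/32 0.84:85/21 0.86:92/11 0.88:107/5 0.90:121/6 0.92:128/20 0.94:128/40 0.96:128/49 0.98:131/49 1.00:134/52 1.02:135/57
top 94 0.80:141/28 0.82:141/27 0.84:141/27 0.86:140/27 0.88:139/27 0.90:141/26 0.92:141/25 0.94:136/24 0.96:123/24 0.98:108/26 1.00:99/22 1.02:94/10
top 97 0.80:129/29 0.82:128/29 0.84:129/29 0.86:130/28 0.88:128/24 0.90:119/19 0.92:104/14 0.94:90/16 0.96:86/11 0.98:89/8 1.00:90/9 1.02:87/11
top 100 0.80:127/27 0.82:125/25 0.84:117/21 0.86:102/13 0.88:87/11 0.90:80/12 0.92:85/8 0.94:93/6 0.96:96/7 0.98:89/13 1.00:84/29 1.02:91/40
top 103 0.80:106/24 0.82:90/17 0.84:80/10 0.86:81/8 0.88:89/3 0.90:96/4 0.92:96/8 0.94:91/20 0.96:82/36 0.98:83/49 1.00:95/53 1.02:106/54
```

```bash
echo '[0, 0, 0, 0, 0, 0, 0, 0, 0, 0, 0, 0, 0, 0, 0, 0, 0, 0, 0, 0, 0, 0, 0, 0]' | python3 -m pendant; python3 an.py; python3 -c "
from cell import robot
print(robot.hand_in())"
```

```text
time: 16.62
tool_pos: [0.5175, -0.0162, 0.3809]
tool_rot: [2.859, -0.01, 1.491]
contact_force: [-8.4, -1.6, 0.3]
opening: 0.0092
grip_force: 25.0
bar in reader [-0.0441 -0.0082  0.2282] angle 0.9255568736352074 0.19803484724856368
the job is handed in; nothing more can be done
None
```

I handed the job in at about 16.6 s with the rack docked in the fence corner and the lid held steady at about 0.91 rad, against an index arm angle I estimate at 0.90 rad from the images; no verdict came back, and the wrist force peaked at a measured 91 N when the fingers caught on the rack mid-push.

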